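Turn the display carousel to bring the round tin to the front

TASK

Turn the little wooden display carousel by pushing it round by its rim, gently, until the round floral tin stands at the front, in line with the brass pointer on the carousel's foot. Do not touch, lift or shift the three goods on it, leave the things round about where they are, and leave the carousel at rest.

Things in the scene. Friction and masses are not known exactly. Their poses are not given: they have to be found in the camera images.
- foot: fixed round dark wooden foot of the carousel, 200 mm across and 14 mm high. Origin on the turning axis, on the table. A 34 mm wide, 12 mm high tongue sticks out from it along its -x axis to 152 mm from the turning axis and bears a brass pointer: -x is the front, roughly towards the robot.
- carousel: light wooden disc, 210 mm across, 14 mm thick, on top of the foot; origin on the turning axis, 22 mm above the table (disc top at 36 mm). Turns either way about z, at least a full turn, on a damped bearing (friction 0.12 N m plus 0.15 per rad/s), so it stops at once; no detents. The tin stands in its own -x direction: right when its x axis points as the foot's does; at the start 0.75 to 3.14 rad off, either way.
- post_0 (a point): middle of the first of three equal upright wooden rim posts fixed to the disc, 14 mm thick with 20 mm ball tops (tops 108 mm above the table, this point 80 mm), to push at. It stands 94 mm from the axis in the disc's own +x direction, opposite the tin; the others stand 120 and 240 degrees further round.
- round_tin: round pink-and-white floral slip-lid tin, 74 mm across, 32 mm high, standing loose on the disc; the only round one of the three goods. Origin at the centre of its underside.
- balm_box: plain green square box, 50 x 50 x 22 mm, standing loose on the disc. Origin at the centre of its underside.
- soap_2: plain white box, 56 x 78 x 26 mm, lying loose on the disc. Origin at the centre of its underside.
- front_spot (a point): point fixed to the foot, 36 mm above the table and 56 mm from the axis towards the pointer: where the middle of the tin's underside shall be.
- slot_tin (a point): point on the disc's top where the tin stands, 56 mm from the axis; turns with the disc.
- slot_balm (a point): point on the disc's top where the green box stands, 56 mm from the axis; turns with the disc.
- slot_soap (a point): point on the disc's top where the white box stands, 58 mm from the axis; turns with the disc.
- clip_jar: bystander: glass jar with a clip lid, 90 x 84 x 121 mm, loose on the table. Origin at the centre of its underside.
- soap_1: bystander: flat pale peach-coloured box, 56 x 78 x 26 mm, loose on the table behind the carousel. Origin at the centre of its underside.
- floral_tube_2: bystander: lilac cosmetic tube standing on its cap, 40 x 61 x 151 mm, loose on the table. Origin at the centre of its underside.
Not all that is in view belongs to the job. What is shaped like the round_tin but orange is not meant.

How it is judged:
By the outcome, as a careful person would: the job done as asked, in the order asked, and still so for the second after the job is handed in, with the robot touching nothing.
It also fails if it takes over 72 s, if anything falls off the work surface, if the arm or the gripper's body presses on something with over 40 N, if the wrist force passes 120 N, or if a joint passes its speed limit or range.

ROBOT

A 7-joint arm with a two-finger parallel gripper is mounted at the origin on a cart in front of the work surface, level with it; the furniture and walls round the work are solid. World frame = base frame: x ahead of the robot, y to its left, z up, the work surface at z = 0. Lengths are in m, angles in rad, forces in N, time in s.
With the tool pointing down it reaches from about 0.425 to 0.875 m from the base axis. Payload 4.7 kg.
Tool frame: the origin (TCP) lies on the centre line of the jaws, within the pads' length; the fingertips stand 19 mm ahead of it and the grasp point (between the pads) is the TCP (ctrl.nose_length is the distance from the TCP to the fingertips, in m); z points along the fingers, x is the direction in which the jaws open and shut, and the axes are right-handed (so a half turn about z gives the same grasp; the last joint's range is limited). The gripper opens to 87 mm and grips with 3 to 60 N. Pads are 19 mm wide; open, the fingers measure 117 mm over their backs; the gripper's body (75 mm by 190 mm) begins 51 mm behind the grasp point.
Start: joints at [1.19, 0.321, -0.07, 1.45, 0.023, 1.371, -0.057], TCP at [0.25, -0.6, 0.242] pointing down, gripper open.
Joint ranges: [-2.86, 2.86], [-0.3, 2.09], [-1.38, 1.24], [0.06, 2.45], [-1.56, 4.7], [0.09, 2.05], [-2.69, 2.69]. Speed limits (rad/s): [2.57, 2.57, 3.14, 3.14, 3.14, 3.14, 3.14].

INTERFACE

Orientations are given as a rotation vector (axis times angle).
In Python, from bench import ctrl gives the robot as it stands. The module is installed in compiled form; this text tells all that it offers.
- The arm moves only by the shell command python3 -m crank 'ROWS' [OPENING] [FORCE]. ROWS is a JSON object of lists of equal length, an entry for each row: "dp": the shift along the tool's x, y, z in cm, a list of three; "delta_rot": the turn, a rotation vector about the tool's x, y, z in rad, a list of three. In form: {"dp": [[x, y, z], ...], "delta_rot": [[rx, ry, rz], ...]}. A call has exactly 8 rows; each row shifts and turns the commanded pose from where the row before left it, along the tool's axes as they then stand; what a row does not reach is not made up. A row lasts 1/10 s, in which the tool goes at most 50 mm and 8.59 degrees, less where a joint would pass 70% of its speed; a pose out of reach is approached as far as the arm can. A call with a gripper value outside its range is refused whole. OPENING is the finger opening in cm, from 0 to 8.7, set as the call begins (- or left out, the last holds). The fingers move at their own pace and stop on an object; FORCE is the grip in N (left out, the last holds). Time passes only in rows, so rows that do not move let the fingers close, or fill a call up. It gives the time, the measured TCP pose, the force and the opening at its end, in the units of the state.
- ctrl.get_state(): the state, without advancing time (a new reading comes with each control period).
- ctrl.get_image(name): name is "scene" or "top" or "wrist"; returns the picture (384x512x3 uint8, blue, green, red); there is no depth.
- ctrl.camera_info(name): a dict with "camera_matrix" (3x3 intrinsics, pixels), "xyz" and "orientation" of the camera in the world. Camera axes: x right, y down, z forward; pixel columns grow to the right and rows downward; lengths in m; the calibration is good to about 2 mm. The wrist camera is an equidistant fisheye: a pixel r from the principal point sees the ray r / f radians off the axis. A picture is of the moment at which its call begins: read the wrist's pose just before it. camera_info takes no time and is no camera call; for the wrist camera it gives the pose at the moment of the call.
- ctrl.close_job(): hands the job in, once; it reports no verdict.
The state is a dict: "time": time; "joint_positions": joint angles; "qd": joint speeds; "joint_torque": joint torques, N m; "position": TCP position; "tool_rot": TCP orientation; "ft_force": force on the tool from outside, world axes, zero at the start; "torque": the same for the moment, N m; "grip_width": opening from 0.0 (shut) to 1.0 (fully open).
Only numpy, scipy, OpenCV 4.12 (cv2) and the standard library are available. Lean on these libraries where they do the work, as an engineer would, in place of code of your own. Each camera call takes 0.05 s, during which the arm holds its last target.

## Working session

There is one attempt and no reset: what is moved stays moved. The work goes in short steps, Python scripts to look and compute and a shell command to move; the robot and the scene stay as the last step left them, time stands still between calls to the robot, and variables do not carry over. Pictures are saved under pics/ and viewed, and the job is handed in when it is done.

```bash
mkdir -p pics; python3 - <<'E'
from bench import ctrl
import cv2
for n in ("scene","top","wrist"):
    i=ctrl.camera_info(n); print(n,i)
    cv2.imwrite(f"pics/{n}0.png",ctrl.get_image(n))
s=ctrl.get_state();print(s, ctrl.nose_length)
E
```

```text
scene {'camera_matrix': array([[360.43702063,   0.        , 247.64105611],
       [  0.        , 360.43702063, 191.101749  ],
       [  0.        ,   0.        ,   1.        ]]), 'xyz': array([0.0884931 , 0.36614928, 0.74531265]), 'orientation': array([-0.92735764,  2.47092427, -1.06741943])}
top {'camera_matrix': array([[479.928642  ,   0.        , 255.95528368],
       [  0.        , 479.928642  , 200.33840287],
       [  0.        ,   0.        ,   1.        ]]), 'xyz': array([ 0.46875173, -0.18694071,  1.3369459 ]), 'orientation': array([-2.17211649,  2.19076367, -0.08676687])}
wrist {'camera_matrix': array([[297.31863964,   0.        , 249.48617659],
       [  0.        , 297.31863964, 194.28847803],
       [  0.        ,   0.        ,   1.        ]]), 'xyz': array([ 0.32381811, -0.56938988,  0.38295618]), 'orientation': array([ 2.40154103, -1.6001121 , -0.24156899])}
{'time': 0.15, 'joint_positions': array([ 1.19009463,  0.32167   , -0.07010568,  1.45140065,  0.02259993,
        1.37075364, -0.05690721]), 'qd': array([-2.52439501e-04, -2.04240395e-03, -1.48525015e-06, -4.73702607e-03,
       -5.84689214e-04, -3.07784241e-04,  2.49060137e-04]), 'joint_torque': array([-1.04103663e-03, -4.91796649e+01, -4.05238168e-01, -3.12874424e+01,
       -6.39297813e-02,  4.05257440e-02,  9.46357659e-05]), 'position': array([ 0.24983228, -0.59966014,  0.24069871]), 'tool_rot': array([-2.61339182e+00,  1.74217113e+00,  1.95217051e-03]), 'ft_force': array([0.02849205, 0.79154805, 0.08633226]), 'torque': array([-0.00180415,  0.04648568,  0.0288428 ]), 'grip_width': 0.9974214862450956} 0.019
```

View pics/top0.png

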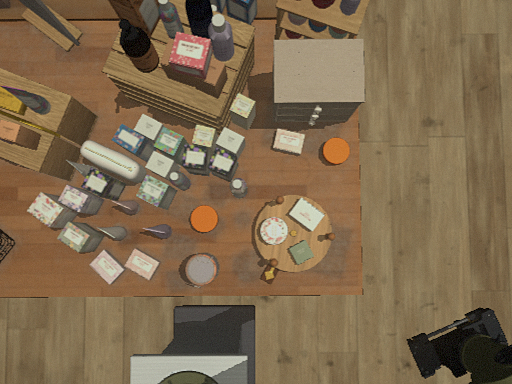

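View pics/scene0.png

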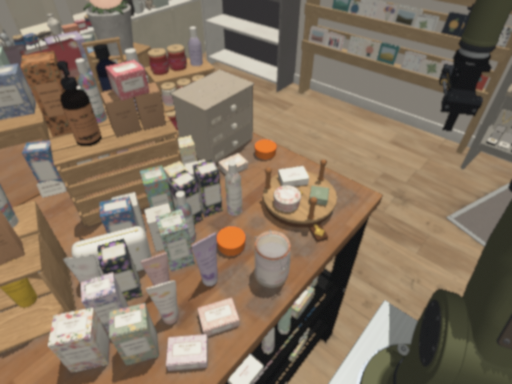

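View pics/wrist0.png

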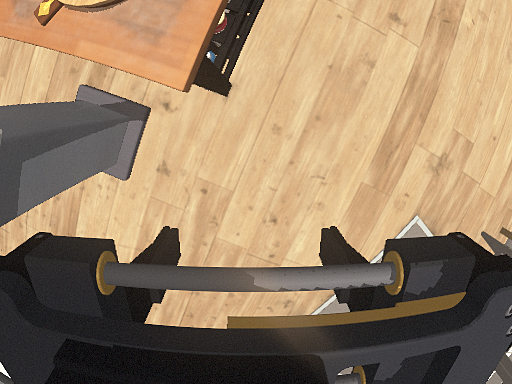

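```bash
cat > h.py <<'E'
import numpy as np, cv2
from bench import ctrl
from scipy.spatial.transform import Rotation as R
def ray(n,u,v,info=None):
    i=info or ctrl.camera_info(n);K=i["camera_matrix"]
    d=np.array([(u-K[0,2])/K[0,0],(v-K[1,2])/K[1,1],1.])
    return np.array(i["xyz"]),R.from_rotvec(i["orientation"]).apply(d)
def onz(n,u,v,z):
    o,d=ray(n,u,v); return o+d*(z-o[2])/d[2]
def proj(n,p):
    i=ctrl.camera_info(n);c=R.from_rotvec(i["orientation"]).inv().apply(np.array(p)-i["xyz"])
    return (i["camera_matrix"]@(c/c[2]))[:2]
E
python3 - <<'E'
import cv2
a=cv2.imread("pics/top0.png")[180:300,230:350]
cv2.imwrite("pics/top0z.png",cv2.resize(a,None,fx=5,fy=5,interpolation=cv2.INTER_CUBIC))
a=cv2.imread("pics/scene0.png")[130:260,230:360]
cv2.imwrite("pics/scene0z.png",cv2.resize(a,None,fx=4.5,fy=4.5,interpolation=cv2.INTER_CUBIC))
E
```

```text
(no output)
```

View pics/top0z.png

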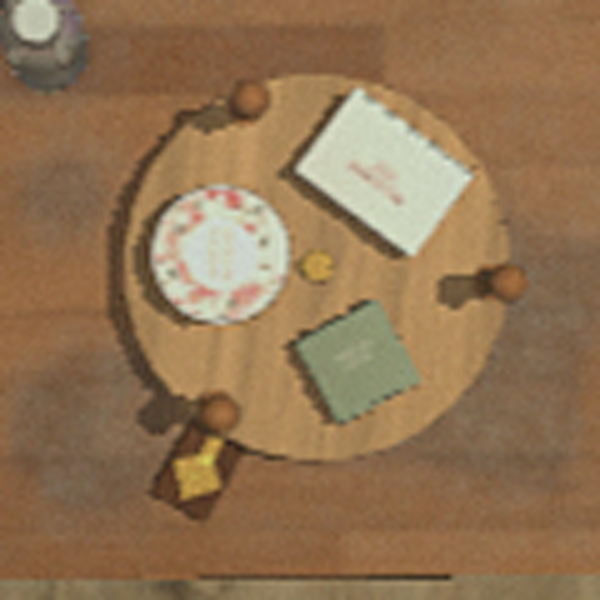

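View pics/scene0z.png

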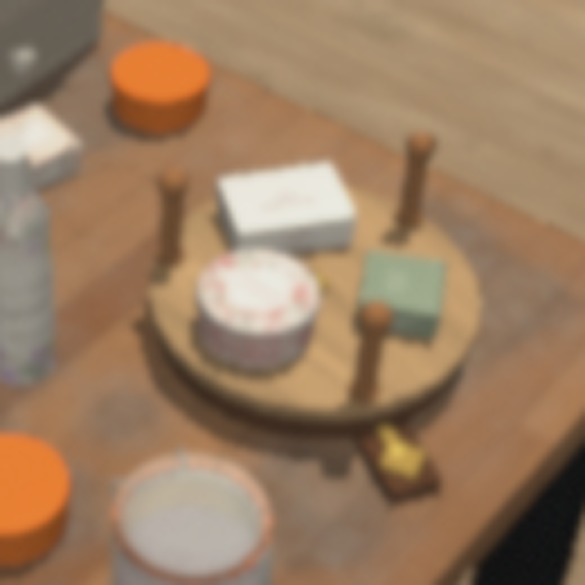

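```bash
python3 - <<'E'
from h import *
f=lambda u,v,z: onz("top",230+(u+.5)/5-.5,180+(v+.5)/5-.5,z)
P=[f(250,100,.098),f(508,282,.098),f(219,411,.098)]
P=np.array(P)
# circle center
A=np.c_[2*P[:,:2],np.ones(3)];s=np.linalg.solve(A,(P[:,:2]**2).sum(1));c=s[:2];print("c",c,"r",np.sqrt(s[2]+c@c))
for p in P: print(p,np.arctan2(*(p[:2]-c)[::-1]))
t=f(221,254,.068);print("tin",t,np.linalg.norm(t[:2]-c),np.arctan2(*(t[:2]-c)[::-1]))
q=f(198,478,.014);print("ptr",q,np.linalg.norm(q[:2]-c),np.arctan2(*(q[:2]-c)[::-1]))
# tongue end corners
e=(f(150,491,.012)+f(204,521,.012))/2;print("tongue",e,np.linalg.norm(e[:2]-c),np.arctan2(*(e[:2]-c)[::-1]))
print("hub",f(318,265,.04))
# disc fit by colour
im=cv2.imread("pics/top0.png")
print("jar",onz("top",201,269,.121),"orange",onz("top",204,218,.03),"tube",onz("top",238,186,.15), "edge",onz("top",290,296,0))
E
```

```text
c [ 0.48283498 -0.28801604] r 0.09357891858350666
[ 0.56807188 -0.24939372  0.098     ] 0.42544327066383597
[ 0.47292636 -0.38106889  0.098     ] -1.67688034952221
[ 0.4082429  -0.23150909  0.098     ] 2.4932794275580417
tin [ 0.48906116 -0.23458407  0.068     ] 0.05379349279855511 1.4547939967745478
ptr [ 0.36789283 -0.22264362  0.014     ] 0.13223180212139582 2.6244742173274638
tongue [ 0.35267747 -0.21104891  0.012     ] 0.15121148659419528 2.607566356656716
hub [ 0.48314058 -0.28787875  0.04      ]
jar [ 0.39295908 -0.04854021  0.121     ] orange [ 0.52500589 -0.04628921  0.03      ] tube [ 0.59871313 -0.14374888  0.15      ] edge [ 0.30963491 -0.27963443  0.        ]
```

```bash
python3 -m crank '{"dp":[[-1.88,-1.93,0],[-1.88,-1.93,0],[-1.88,-1.93,0],[-1.88,-1.93,0],[-1.88,-1.93,0],[-1.88,-1.93,0],[-1.88,-1.93,0],[-1.88,-1.93,0]],"delta_rot":[[0,0,0],[0,0,0],[0,0,0],[0,0,0],[0,0,0],[0,0,0],[0,0,0],[0,0,0]]}' 0 20
python3 -m crank '{"dp":[[-1.88,-1.93,0],[-1.88,-1.93,0],[-1.88,-1.93,0],[-1.88,-1.93,0],[-1.88,-1.93,0],[-1.88,-1.93,0],[-1.88,-1.93,0],[-1.88,-1.93,0]],"delta_rot":[[0,0,0],[0,0,0],[0,0,0],[0,0,0],[0,0,0],[0,0,0],[0,0,0],[0,0,0]]}'
python3 -m crank '{"dp":[[0,0,0],[0,0,0],[0,0,0],[0,0,0],[0,0,0],[0,0,0],[0,0,0],[0,0,0]],"delta_rot":[[0,0,-0.076],[0,0,-0.076],[0,0,-0.076],[0,0,-0.076],[0,0,-0.077],[0,0,-0.077],[0,0,-0.077],[0,0,0]]}'
python3 - <<'E'
from h import *
s=ctrl.get_state();Rm=R.from_rotvec(s["tool_rot"]).as_matrix();print(s["time"],s["position"],Rm.round(3).tolist(),s["ft_force"],s["grip_width"],s["joint_positions"])
d=np.array([.419,-.203,.08])-s["position"];print("tool delta cm",Rm.T@d*100)
cv2.imwrite("pics/w1.png",ctrl.get_image("wrist"));cv2.imwrite("pics/t1.png",ctrl.get_image("top"))
E
```

```text
time: 0.95
position: [0.3349, -0.4006, 0.2413]
tool_rot: [2.614, -1.743, -0.001]
ft_force: [-0.5, -0.0, 0.1]
grip_width: 0.356
time: 1.75
position: [0.4194, -0.2025, 0.2414]
tool_rot: [2.614, -1.743, -0.0]
ft_force: [0.7, -0.5, 0.1]
grip_width: 0.009
time: 2.55
position: [0.4192, -0.2035, 0.2413]
tool_rot: [2.982, -0.989, -0.001]
ft_force: [-0.3, 0.2, 0.2]
grip_width: 0.006
2.55 [ 0.41916562 -0.20345123  0.24132944] [[0.802, -0.598, -0.0], [-0.598, -0.802, 0.0], [-0.0, 0.0, -1.0]] [-0.28343182  0.16481207  0.18596199] 0.006410538867862378 [ 0.80467547 -0.05962892 -0.39129403  1.87347464 -0.02336612  1.32371586
 -0.22094996]
tool delta cm [-0.03420457 -0.02888881 16.1329533 ]
```

View pics/w1.png

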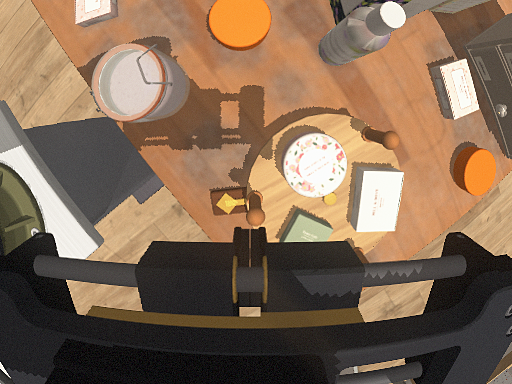

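```bash
cat >> h.py <<'E'
def wproj(p,i=None):
    i=i or ctrl.camera_info("wrist");c=R.from_rotvec(i["orientation"]).inv().apply(np.array(p)-i["xyz"])
    K=i["camera_matrix"];r=np.hypot(c[0],c[1]);t=np.arctan2(r,c[2])
    return np.array([K[0,2],K[1,2]])+K[0,0]*t*c[:2]/r
def wonz(u,v,z):
    i=ctrl.camera_info("wrist");K=i["camera_matrix"]
    q=np.array([u-K[0,2],v-K[1,2]]);r=np.hypot(*q);t=r/K[0,0]
    d=R.from_rotvec(i["orientation"]).apply([*(q/r*np.sin(t)),np.cos(t)]);o=np.array(i["xyz"])
    return o+d*(z-o[2])/d[2]
E
python3 - <<'E'
from h import *
print("ball pred",wproj([.4075,-.2317,.098]),"tip now",wproj([.4192,-.2035,.222]),"tip at descent",wproj([.4192,-.2035,.061]))
print("ball from wrist",wonz(256,217,.098),"ptr",wonz(229,204,.014),"tin",wonz(315,165,.068),"hub",wonz(330,199,.04))
E
```

```text
ball pred [256.84627764 214.77386572] tip now [249.50932549 242.37215323] tip at descent [249.52839781 178.14766337]
ball from wrist [ 0.40534311 -0.2331587   0.098     ] ptr [ 0.36963052 -0.22462603  0.014     ] tin [ 0.48695175 -0.23305738  0.068     ] hub [ 0.48063299 -0.28873669  0.04      ]
```

View pics/t1.png

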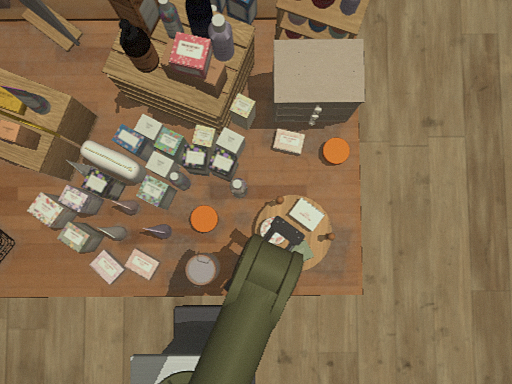

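```bash
python3 -m crank '{"dp":[[0,0,2],[0,0,2.5],[0,0,2.5],[0,0,2.5],[0,0,2.5],[0,0,2],[0,0,1.5],[0,0,0.6]],"delta_rot":[[0,0,0],[0,0,0],[0,0,0],[0,0,0],[0,0,0],[0,0,0],[0,0,0],[0,0,0]]}'
python3 - <<'E'
from h import *
cv2.imwrite("pics/w2.png",ctrl.get_image("wrist"))
a=ctrl.get_image("scene")[130:260,230:360];cv2.imwrite("pics/s2.png",cv2.resize(a,None,fx=4,fy=4))
E
```

```text
time: 3.45
position: [0.4182, -0.2031, 0.0789]
tool_rot: [-2.98, 0.991, 0.004]
ft_force: [-0.5, -0.1, -0.1]
grip_width: 0.002
```

View pics/w2.png

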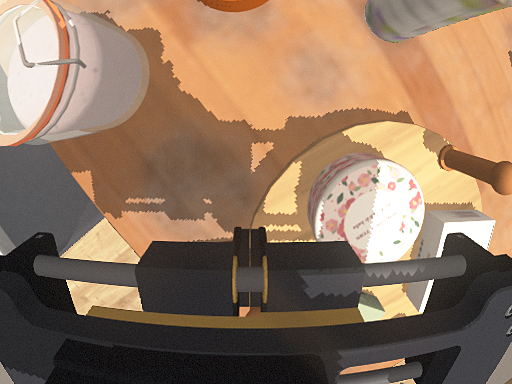

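View pics/s2.png

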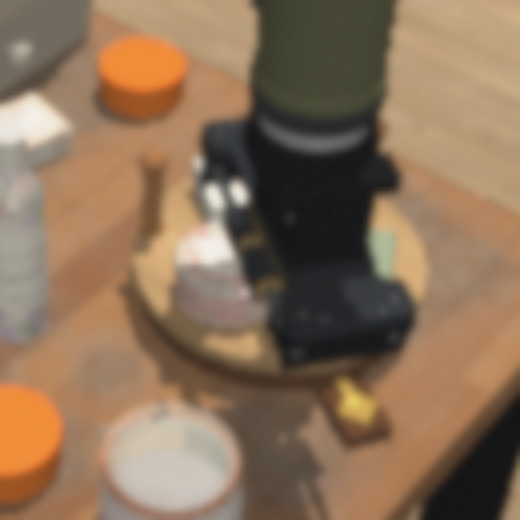

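```bash
python3 -m crank '{"dp":[[0,0.2,0],[0,0.2,0],[0,0.2,0],[0,0.2,0],[0,0.2,0],[-0.055,0.306,0],[-0.055,0.306,0],[-0.055,0.306,0]],"delta_rot":[[0,0,0],[0,0,0],[0,0,0],[0,0,0],[0,0,0],[0,0,-0.03],[0,0,-0.03],[0,0,-0.03]]}'
python3 -m crank '{"dp":[[-0.055,0.306,0],[-0.055,0.306,0],[-0.055,0.306,0],[-0.055,0.306,0],[-0.055,0.306,0],[-0.055,0.306,0],[-0.055,0.306,0],[-0.055,0.306,0]],"delta_rot":[[0,0,-0.03],[0,0,-0.03],[0,0,-0.03],[0,0,-0.03],[0,0,-0.03],[0,0,-0.03],[0,0,-0.03],[0,0,-0.03]]}'
python3 - <<'E'
from h import *
s=ctrl.get_state();p=s["position"];c=np.array([.4828,-.288]);print(p,np.linalg.norm(p[:2]-c),np.arctan2(*(p[:2]-c)[::-1]),s["ft_force"])
cv2.imwrite("pics/w3.png",ctrl.get_image("wrist"))
a=ctrl.get_image("top")[180:300,230:350];cv2.imwrite("pics/t3.png",cv2.resize(a,None,fx=4,fy=4))
E
```

```text
time: 4.35
position: [0.4073, -0.2178, 0.0808]
tool_rot: [-3.023, 0.852, -0.002]
ft_force: [0.7, 1.2, 0.9]
grip_width: 0.002
time: 5.15
position: [0.3927, -0.238, 0.0808]
tool_rot: [-3.104, 0.484, -0.001]
ft_force: [0.1, 1.8, 0.2]
grip_width: 0.01
[ 0.39271435 -0.23800269  0.08084134] 0.10302987373084109 2.634920659182955 [0.10088099 1.82537312 0.21415581]
```

View pics/w3.png

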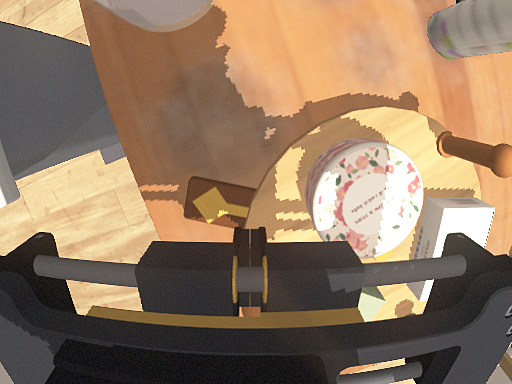

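View pics/t3.png

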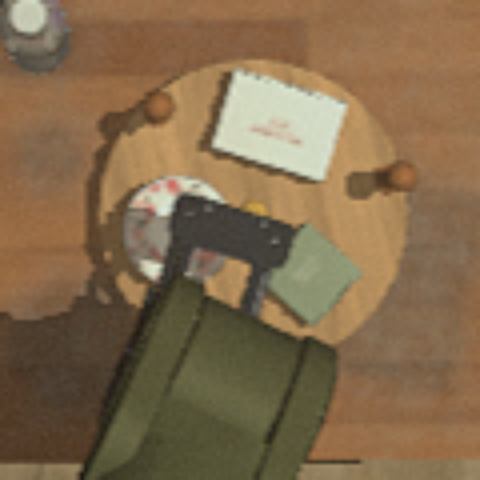

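```bash
python3 - <<'E'
from h import *
c=np.array([.4828,-.288])
for u,v in((160,107),(404,176)):
    p=onz("top",230+(u+.5)/4-.5,180+(v+.5)/4-.5,.098)[:2]-c;print(np.linalg.norm(p),np.arctan2(p[1],p[0]))
E
```

```text
0.09374829492212372 0.7606599575995531
0.09483186026693521 -1.3369763759562014
```

```bash
python3 -m crank '{"dp":[[-0.055,0.306,0],[-0.055,0.306,0],[-0.055,0.306,0],[-0.055,0.306,0],[-0.055,0.306,0],[-0.055,0.306,0],[-0.055,0.306,0],[-0.055,0.306,0]],"delta_rot":[[0,0,-0.03],[0,0,-0.03],[0,0,-0.03],[0,0,-0.03],[0,0,-0.03],[0,0,-0.03],[0,0,-0.03],[0,0,-0.03]]}'
python3 -m crank '{"dp":[[-0.055,0.306,0],[-0.055,0.306,0],[-0.055,0.306,0],[-0.055,0.306,0],[-0.055,0.306,0],[-0.055,0.306,0],[-0.055,0.306,0],[-0.055,0.306,0]],"delta_rot":[[0,0,-0.03],[0,0,-0.03],[0,0,-0.03],[0,0,-0.03],[0,0,-0.03],[0,0,-0.03],[0,0,-0.03],[0,0,-0.03]]}'
python3 - <<'E'
from h import *
s=ctrl.get_state();p=s["position"];c=np.array([.4828,-.288]);print(p,np.linalg.norm(p[:2]-c),np.arctan2(*(p[:2]-c)[::-1]),s["ft_force"],s["joint_positions"])
cv2.imwrite("pics/w4.png",ctrl.get_image("wrist"))
E
```

```text
time: 6.05
position: [0.3834, -0.261, 0.0807]
tool_rot: [-3.139, 0.11, -0.001]
ft_force: [1.8, 1.4, 1.3]
grip_width: 0.004
time: 6.85
position: [0.3798, -0.2854, 0.0806]
tool_rot: [-3.13, -0.266, -0.001]
ft_force: [1.5, 1.2, -0.2]
grip_width: 0.005
[ 0.37981459 -0.28535923  0.0806448 ] 0.10301925942883801 3.1159560642852635 [ 1.454613    1.18961646 -0.23079455] [ 0.93702927  0.11856559 -0.36435771  2.04530846  0.04966192  0.98593525
  0.71746381]
```

View pics/w4.png

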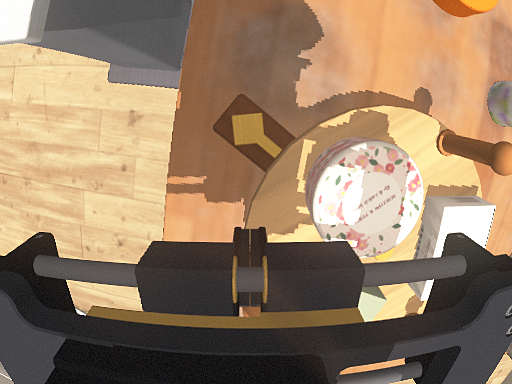

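```bash
python3 -m crank '{"dp":[[-0.055,0.306,0],[-0.055,0.306,0],[-0.055,0.306,0],[-0.055,0.306,0],[-0.055,0.306,0],[-0.055,0.306,0],[-0.055,0.306,0],[-0.055,0.306,0]],"delta_rot":[[0,0,-0.03],[0,0,-0.03],[0,0,-0.03],[0,0,-0.03],[0,0,-0.03],[0,0,-0.03],[0,0,-0.03],[0,0,-0.03]]}'
python3 - <<'E'
from h import *
s=ctrl.get_state();p=s["position"];c=np.array([.4828,-.288]);print(p,np.linalg.norm(p[:2]-c),np.arctan2(*(p[:2]-c)[::-1])%6.283,s["ft_force"])
cv2.imwrite("pics/w5.png",ctrl.get_image("wrist"))
a=ctrl.get_image("top")[180:300,230:350];cv2.imwrite("pics/t5.png",cv2.resize(a,None,fx=5,fy=5,interpolation=cv2.INTER_CUBIC))
E
```

```text
time: 7.7
position: [0.3819, -0.3099, 0.0805]
tool_rot: [-3.075, -0.638, 0.0]
ft_force: [0.3, 1.5, 1.0]
grip_width: 0.01
[ 0.38189106 -0.30992181  0.08046208] 0.10326267733793734 3.3553269101517835 [0.33177638 1.54172262 1.01048806]
```

View pics/w5.png

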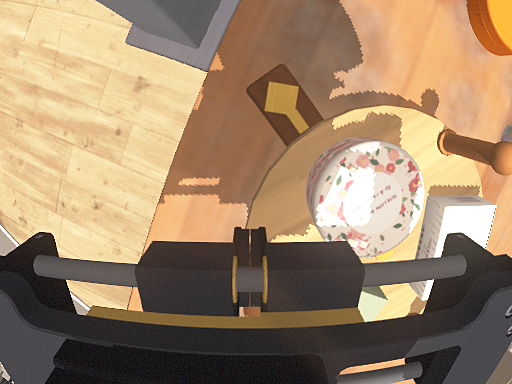

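View pics/t5.png

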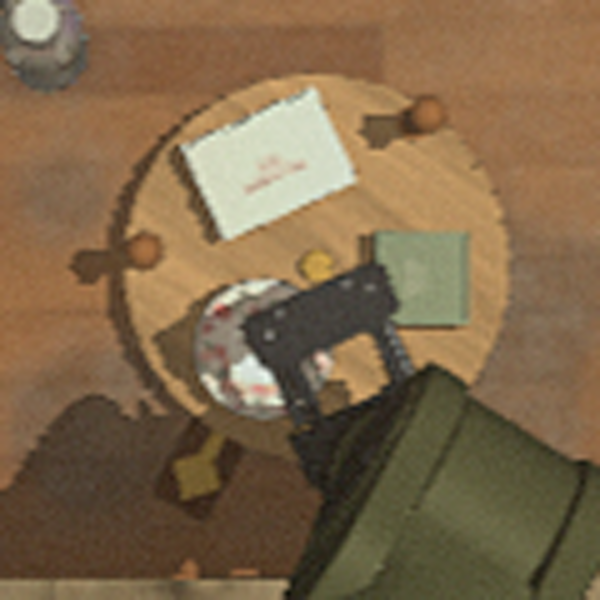

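```bash
python3 - <<'E'
from h import *
f=lambda u,v,z: onz("top",230+(u+.5)/5-.5,180+(v+.5)/5-.5,z)[:2]
c=np.array([.4828,-.288])
for u,v,k in((428,114,1),(144,250,2)):
    p=f(u,v,.098)-c;print(np.linalg.norm(p),np.arctan2(p[1],p[0]), "post0 angle",np.arctan2(p[1],p[0])-[0,0,2.0944][k])
# pointer centreline from wrist: points along brass
hub=None
# disc centre vs pointer in wrist view with same camera
q=wonz(284,98,.014);q2=wonz(304,132,.014);print("ptr",q,q2,np.arctan2(q[1]-c[1],q[0]-c[0]),np.arctan2(*(q2-q)[1::-1])+np.pi)
im=cv2.imread("pics/top0.png")[180:300,230:350]
hsv=cv2.cvtColor(im,cv2.COLOR_BGR2HSV);m=(hsv[...,0]>20)&(hsv[...,0]<32)&(hsv[...,1]>140)&(hsv[...,2]>120)
n,l,st,ce=cv2.connectedComponentsWithStats(m.astype(np.uint8))
for i in range(1,n):
    if st[i,4]>8:
        u,v=ce[i]+[230,180];P=onz("top",u,v,.014);print(st[i],ce[i],np.arctan2(P[1]-c[1],P[0]-c[0]))
E
```

```text
0.09391556692996275 -0.6056015770736434 post0 angle -0.6056015770736434
0.0945601777238542 1.4841995292286478 post0 angle -0.610200470771352
ptr [ 0.36889048 -0.22209967  0.014     ] [ 0.39175187 -0.23807308  0.014     ] 2.6171078718514806 2.531735290471481
[37 90  6  8 19] [40.15789474 93.10526316] 2.6207585831874285
```

```bash
python3 -m crank '{"dp":[[-0.055,0.306,0],[-0.055,0.306,0],[-0.04,0.204,0],[0,0,0],[0,0,0],[0,0,0],[0,0,0],[0,0,0]],"delta_rot":[[0,0,-0.03],[0,0,-0.03],[0,0,-0.02],[0,0,0],[0,0,0],[0,0,0],[0,0,0],[0,0,0]]}'
python3 -m crank '{"dp":[[0,-0.3,0],[0,-0.3,0],[0,-0.4,0],[0,0,-1],[0,0,-2],[0,0,-3],[0,0,-4],[0,0,-4]],"delta_rot":[[0,0,0],[0,0,0],[0,0,0],[0,0,0],[0,0,0],[0,0,0],[0,0,0],[0,0,0]]}'
python3 - <<'E'
from h import *
s=ctrl.get_state();p=s["position"];Rm=R.from_rotvec(s["tool_rot"]).as_matrix();print(p,Rm.round(3).tolist(),Rm.T@[-.02,-.25,0])
E
```

```text
time: 8.6
position: [0.3837, -0.3186, 0.0805]
tool_rot: [3.048, 0.76, -0.0]
ft_force: [0.3, 1.0, -0.5]
grip_width: 0.007
time: 9.4
position: [0.3789, -0.3095, 0.2226]
tool_rot: [3.048, 0.761, 0.0]
ft_force: [1.2, -1.1, -0.2]
grip_width: 0.004
[ 0.37894876 -0.30951492  0.22262072] [[0.883, 0.47, 0.0], [0.47, -0.883, -0.0], [-0.0, 0.0, -1.0]] [-1.35140196e-01  2.11274992e-01  7.32356796e-05]
```

```bash
python3 -m crank '{"dp":[[-1.7,2.6,0],[-1.7,2.6,0],[-1.7,2.6,0],[-1.7,2.6,0],[-1.7,2.6,0],[-1.7,2.6,0],[-1.7,2.6,0],[-1.7,2.6,0]],"delta_rot":[[0,0,0],[0,0,0],[0,0,0],[0,0,0],[0,0,0],[0,0,0],[0,0,0],[0,0,0]]}'
python3 - <<'E'
from h import *
a=ctrl.get_image("top");cv2.imwrite("pics/t6.png",a);a=a[180:300,230:350];cv2.imwrite("pics/t6z.png",cv2.resize(a,None,fx=5,fy=5,interpolation=cv2.INTER_CUBIC))
cv2.imwrite("pics/w6.png",ctrl.get_image("wrist"))
E
```

```text
time: 10.2
position: [0.3566, -0.5586, 0.2215]
tool_rot: [3.047, 0.76, 0.0]
ft_force: [-0.3, -0.1, 0.7]
grip_width: 0.005
```

View pics/t6z.png

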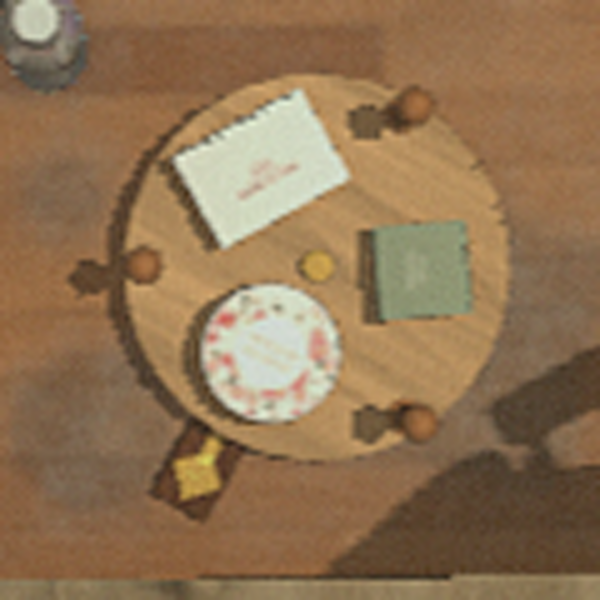

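View pics/w6.png

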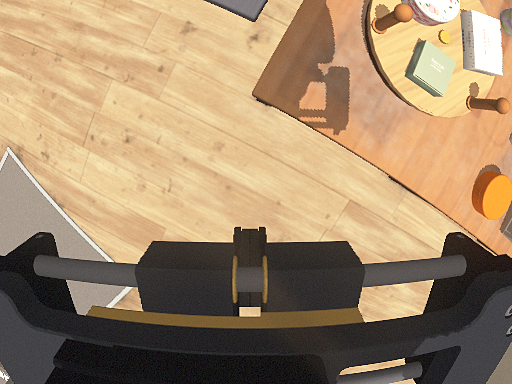

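```bash
python3 - <<'E'
from h import *
f=lambda u,v,z: onz("top",230+(u+.5)/5-.5,180+(v+.5)/5-.5,z)[:2]
c=np.array([.4828,-.288])
P=np.array([f(414,105,.098),f(143,265,.098),f(419,421,.098)])
A=np.c_[2*P,np.ones(3)];s=np.linalg.solve(A,(P**2).sum(1));print("centre",s[:2])
for cc in (c,s[:2]):
    a=[np.arctan2(*(p-cc)[::-1]) for p in P]; a=[a[0],a[1]-2.0944,a[2]+2.0944]
    t=f(270,353,.068)-cc
    print("post0",a,"tin dir from posts",np.mean(a)+np.pi,"tin itself",np.hypot(*t),np.arctan2(t[1],t[0]))
    for n,uv in dict(end=(177,505),ptr=(197,477)).items():
        q=f(*uv,.013)-cc;print(n,np.hypot(*q),np.arctan2(q[1],q[0]))
# same-camera pixel: compare tin vs slot pos for goods: initial/after in disc frame
z0=-1.680;z1=np.mean(a)
for n,u0,u1,h in (("tin",(221,254),(270,353),.068),("balm",(357,361),(422,270),.058),("soap",(385,171),(261,167),.062)):
    for u,z in((u0,z0),(u1,z1)):
        r=f(*u,h)-c;k=np.array([[np.cos(z),np.sin(z)],[-np.sin(z),np.cos(z)]]);print(n,(k@r*1000).round(1))
E
python3 - <<'E'
import cv2
a=cv2.imread("pics/t6.png")[255:290,255:285]
cv2.imwrite("pics/t6p.png",cv2.resize(a,None,fx=16,fy=16,interpolation=cv2.INTER_CUBIC))
E
```

```text
centre [ 0.48360814 -0.28708554]
post0 [np.float64(-0.5142455407524178), np.float64(-0.5285461354256018), np.float64(-0.5285291405866523)] tin dir from posts 2.6178190480015693 tin itself 0.05393003798871169 2.590627191672107
end 0.1506390284935307 2.60539777657309
ptr 0.13204059960806713 2.619305226420125
post0 [np.float64(-0.526961501924619), np.float64(-0.5199856949380006), np.float64(-0.5243365830771514)] tin dir from posts 2.6178313936098694 tin itself 0.054153207921665815 2.6128291495001554
end 0.15087135020521794 2.6133448840816533
ptr 0.13229021300894012 2.6283437930763527
tin [-53.8   0.4]
tin [-53.9   1.5]
balm [ 23.8 -48.5]
balm [ 24.3 -48. ]
soap [28.9 53.1]
soap [29.6 53.4]
```

View pics/t6p.png

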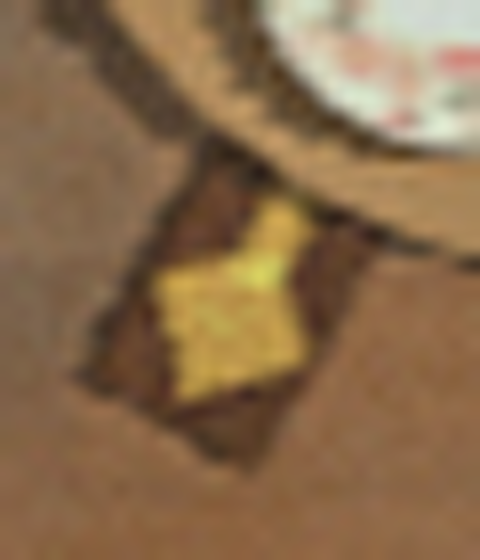

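```bash
python3 -m crank '{"dp":[[0,0,0],[0,0,0],[0,0,0],[0,0,0],[0,0,0],[0,0,0],[0,0,0],[0,0,0]],"delta_rot":[[0,0,0],[0,0,0],[0,0,0],[0,0,0],[0,0,0],[0,0,0],[0,0,0],[0,0,0]]}'
python3 - <<'E'
from h import *
a=ctrl.get_image("top").astype(int);b=cv2.imread("pics/t6.png");d=abs(a-b).max(2);print("carousel motion diff",(d[180:280,250:335]>40).sum())
e=abs(a-cv2.imread("pics/top0.png")).max(2)>60;print("bystanders diff",e[120:290,0:230].sum(),e[120:195,230:360].sum())
print(ctrl.close_job())
E
```

```text
time: 11.1
position: [0.3568, -0.5573, 0.2206]
tool_rot: [3.048, 0.76, -0.0]
ft_force: [0.6, 0.3, 0.4]
grip_width: 0.001
carousel motion diff 2
bystanders diff 0 0
the job is handed in; nothing more can be done
None
```

The round floral tin now stands at the front, in line with the brass pointer, and I have handed the job in. I turned the carousel about 1.15 rad anticlockwise by pushing one rim post with the closed fingertips. Readings showed only about 2 N on the tool. I then drew back, lifted clear and moved the arm away. The whole job took about 11 s.

**Alignment:** From the last top picture, the posts put the tin's direction at 2.618 rad. The pointer and tongue read 2.605 to 2.628 rad, depending on the feature and centre used. The tin's own outline reads 2.59 or 2.61 rad, depending on the centre used. The readings differ by about 0.01 to 0.03 rad, which is the limit of the measurement.

**Goods on the disc:** All three sit within about 1 mm of where they stood on the disc at the start.

**Surroundings and rest:** Nothing else on the table showed any change from the first picture. The carousel showed no motion between the last two pictures.

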